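# Line up the reagent bottles by height on the clean-bench rail

## Task

Line up the four blue-capped amber bottles on the dark pads of the white rail in order of height, one to a pad: the shortest next to the red post, rising to the tallest at the other end. Stand each one upright and centred on its pad, keep it upright on the way, and set it down gently without dropping it or knocking any over. Leave the little culture dish that lies among the bottles where it is.

Things in the scene. Friction and masses are not known exactly. Their poses are not given: they have to be found in the camera images.
- bottle1: the shortest of four loose amber glass bottles with a paper label and a blue screw cap: 60 mm tall over all, body 34 mm across, the blue cap is its top 22 mm and 27 mm across (a good grip from above). Starts upright on the table. Origin at the centre of its underside, z up.
- bottle2: the second shortest of four loose amber glass bottles with a paper label and a blue screw cap: 80 mm tall over all, body 40 mm across, the blue cap is its top 22 mm and 32 mm across (a good grip from above). Starts upright on the table. Origin at the centre of its underside, z up.
- bottle3: the second tallest of four loose amber glass bottles with a paper label and a blue screw cap: 100 mm tall over all, body 46 mm across, the blue cap is its top 22 mm and 36 mm across (a good grip from above). Starts upright on the table. Origin at the centre of its underside, z up.
- bottle4: the tallest of four loose amber glass bottles with a paper label and a blue screw cap: 120 mm tall over all, body 52 mm across, the blue cap is its top 22 mm and 40 mm across (a good grip from above). Starts upright on the table. Origin at the centre of its underside, z up.
- pad1: dark round rubber pad, 66 mm across, 4 mm thick, fixed on the white rail (a fixed bar 85 mm deep, 360 mm long, 20 mm high); left end (+y) of a straight row of four like pads 75 mm apart. Origin: centre of its underside, 20 mm above the table; a bottle stands 4 mm above this. x: level, across the rail, away from the robot; y: along the rail to the left.
- pad2: dark round rubber pad, 66 mm across, 4 mm thick, fixed on the white rail (a fixed bar 85 mm deep, 360 mm long, 20 mm high); second from left of a straight row of four like pads 75 mm apart. Origin: centre of its underside, 20 mm above the table; a bottle stands 4 mm above this. x: level, across the rail, away from the robot; y: along the rail to the left.
- pad3: dark round rubber pad, 66 mm across, 4 mm thick, fixed on the white rail (a fixed bar 85 mm deep, 360 mm long, 20 mm high); third from left of a straight row of four like pads 75 mm apart. Origin: centre of its underside, 20 mm above the table; a bottle stands 4 mm above this. x: level, across the rail, away from the robot; y: along the rail to the left.
- pad4: dark round rubber pad, 66 mm across, 4 mm thick, fixed on the white rail (a fixed bar 85 mm deep, 360 mm long, 20 mm high); right end (-y) of a straight row of four like pads 75 mm apart. Origin: centre of its underside, 20 mm above the table; a bottle stands 4 mm above this. x: level, across the rail, away from the robot; y: along the rail to the left.
- red_post: red post, 22 mm across and 30 mm tall, fixed on the rail's top beyond one end of the row, 52 mm from the middle of the nearest pad; it may stand at either end. A like grey post stands at the other end. Origin at the centre of its underside, 20 mm above the table.
- dish: small round closed culture dish, pale amber to tan under its clear lid, 58 mm across and 15 mm high, loose on the table among the bottles; to be left where it is. Origin at the centre of its underside.

How it is judged:
By the outcome, as a careful person would: the job done as asked, in the order asked, and still so for the second after the job is handed in, with the robot touching nothing.
It also fails if it takes over 112 s, if anything falls off the work surface, if the arm or the gripper's body presses on something with over 40 N, if the wrist force passes 120 N, or if a joint passes its speed limit or range.

## Robot

A 6-joint arm with a two-finger parallel gripper is mounted at the origin on the work surface. World frame = base frame: x ahead of the robot, y to its left, z up, the work surface at z = 0. Lengths are in mm, angles in rad, forces in N, time in s.
With the tool pointing down it reaches from about 350 to 875 mm from the base axis. Payload 4.2 kg.
Tool frame: the origin (TCP) lies at the very end of the fingers, on their centre line; the grasp point (between the pads) lies arm.grip_point_offset behind it (arm.grip_point_offset is the distance from the TCP to the grasp point, in mm); z points along the fingers, y is the line along which they close (so a half turn about z gives the same grasp; the last joint's range is limited). The gripper opens to 85 mm and grips with 20 to 120 N. Pads are 22 mm wide; open, the fingers measure 114 mm over their backs; the gripper's body (76 mm by 85 mm) begins 54 mm behind the grasp point. The pads swing forward as they close: fully open they stand 13 mm farther back than shut.
Start: joints at [1.499, 0.385, 0.008, 0, -1.194, -0.259], TCP at [202.967, 591.104, 231.312] pointing down, gripper open.
Joint ranges: [-3.14, 3.14], [-1.21, 2.06], [-1.07, 1.41], [-3.16, 2.05], [-2.99, -0.16], [-3.1, 3.1]. Speed limits (rad/s): [2.79, 2.79, 3.14, 3.14, 3.14, 3.14].

## Interface

Orientations are given as a unit quaternion [x, y, z, w].
In Python, from bench import arm, cams, ticket gives the robot as it stands.
- The arm moves only by the tool servo_tool, never from a script. Its argument "commands" is a list that holds one entry, the list of rows, each a list of 7 numbers: the closure in counts, from 0 (fully open) to 255 (shut), then the shift along the tool's x, y, z in m, then the turn, a rotation vector about the tool's x, y, z in degrees. In form: [[[grip, x, y, z, ax, ay, az], ...]]. A call has 1 to 10 rows; each row shifts and turns the commanded pose from where the row before left it, along the tool's axes as they then stand; what a row does not reach is not made up. A row lasts 1/12 s, in which the tool goes at most 41.7 mm and 7.16 degrees, less where a joint would pass 70% of its speed; a pose out of reach is approached as far as the arm can. A call with a gripper value outside its range is refused whole. The fingers move at their own pace and stop on an object; the grip force is fixed at half the most. Time passes only in rows, so rows that do not move let the fingers close. It gives the time, the measured TCP pose, the force, the opening and the grip force at its end, in the units of the state.
- arm.read_state(): the state, without advancing time (a new reading comes with each control period).
- cams.get_image(name): name is "scene" or "top" or "wrist"; returns a dict with "frame" (480x640x3 uint8, blue, green, red), "K" (3x3 intrinsics, pixels), "T" (4x4, takes a point from camera to world coordinates). Camera axes: x right, y up, looking along -z (the intrinsics and any distortion apply to the point x, -y, -z); pixel columns grow to the right and rows downward; lengths in mm; the calibration is good to about 2 mm. A picture is of the moment at which its call begins. There is no depth.
- ticket.job_done(): hands the job in; it is judged then, once.
The state is a dict: "clock": time; "joints": joint angles; "joint_vel": joint speeds; "joint_efforts": joint torques, N m; "position": TCP position; "ee_rot": TCP orientation; "contact_force": force on the tool from outside, world axes, zero at the start; "wrist_torque": the same for the moment, N m; "gripper_width": finger opening in mm; "grasp_force": force on a finger pad.
Only numpy, scipy, OpenCV 4.12 (cv2) and the standard library are available. Lean on these libraries where they do the work, as an engineer would, in place of code of your own. Each camera call takes 0.05 s, during which the arm holds its last target. There are 200 camera calls.

## Working session

There is one attempt and no reset: what is moved stays moved. The work goes in short steps, Python scripts to look and compute and a tool call to move; the robot and the scene stay as the last step left them, time stands still between calls to the robot, and variables do not carry over. Pictures are saved under pics/ and viewed, at most 14 in all, crops included, and the job is handed in when it is done.

Besides the shell and the picture viewer there is one more tool, called after ">>>" by a JSON object that holds its "op" and its "data". servo_tool: Moves the arm, as the interface text tells. Its arguments: {"type":"object","properties":{"commands":{"type":"array","items":{"type":"array","items":{"type":"array","items":{"type":"number"}}}}},"required":["commands"]}

```bash
mkdir -p pics
python3 - <<'E'
from bench import arm,cams
import cv2,numpy as np
np.set_printoptions(suppress=True,precision=3)
print(arm.read_state(), arm.grip_point_offset)
for n in ("top","scene"):
    d=cams.get_image(n);cv2.imwrite(f"pics/{n}0.png",d["frame"]);print(n,d["K"],d["T"],[k for k in d])
E
```

```text
{'clock': 0.0, 'joints': array([ 1.499,  0.386,  0.007, -0.001, -1.194, -0.259]), 'joint_vel': array([ 0.001,  0.001,  0.   , -0.   ,  0.   ,  0.   ]), 'joint_efforts': array([ -0.001, -39.229,  18.84 ,   4.186,  -0.005,  -0.   ]), 'position': array([202.789, 590.548, 230.211]), 'ee_rot': array([ 0.986, -0.165, -0.   ,  0.001]), 'contact_force': array([-0.314,  0.103, -0.8  ]), 'wrist_torque': array([ 0.007, -0.025,  0.009]), 'grasp_force': 0.0, 'gripper_width': 85.3778197293298} 18.700000000000003
top [[585.826   0.    328.246]
 [  0.    585.826 255.822]
 [  0.      0.      1.   ]] [[   0.013    0.993   -0.116  427.914]
 [  -1.       0.01    -0.028   -6.268]
 [  -0.027    0.116    0.993 1004.394]
 [   0.       0.       0.       1.   ]] ['frame', 'K', 'T']
scene [[538.024   0.    320.727]
 [  0.    538.024 239.975]
 [  0.      0.      1.   ]] [[  -0.407   -0.492    0.77  1271.068]
 [   0.913   -0.196    0.357  327.851]
 [  -0.025    0.848    0.529  553.954]
 [   0.       0.       0.       1.   ]] ['frame', 'K', 'T']
```

View pics/top0.png

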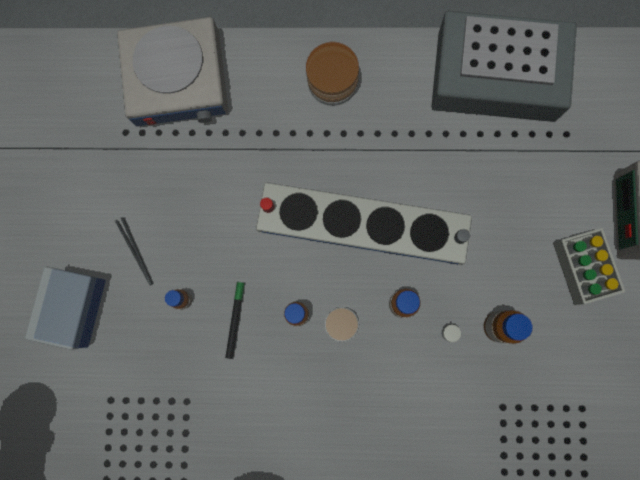

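View pics/scene0.png

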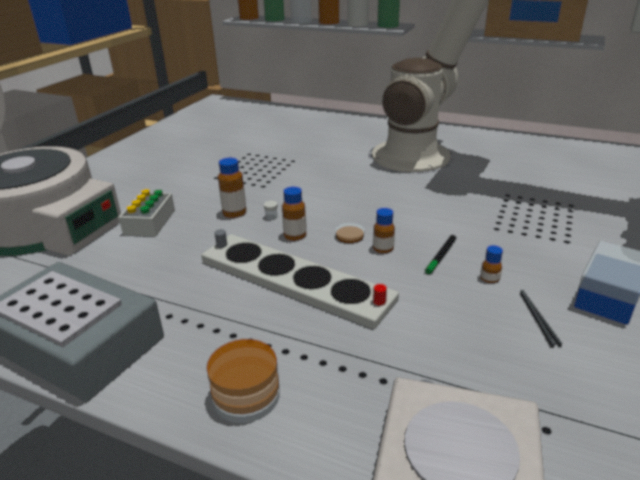

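Top view: the red post is at the left (+y) end (266,205), with pads at (298,212), (342,218), (385,226) and (429,232). The caps are b1 (175,298), b2 (294,314), b3 (407,302) and b4 (517,326), and the dish is at (341,324) near b2. So bottle i goes to pad i.

```bash
cat > h.py <<'E'
import numpy as np,cv2
from bench import arm,cams
from scipy.spatial.transform import Rotation as R
np.set_printoptions(suppress=True,precision=2)
def ray(d,u,v,z):
    T=d["T"];p=np.linalg.inv(d["K"])@[u,v,1];w=T[:3,:3]@[p[0],-p[1],-p[2]]
    return T[:3,3]+w*(z-T[2,3])/w[2]
def proj(d,P):
    T=d["T"];c=T[:3,:3].T@(np.array(P,float)-T[:3,3]);q=d["K"]@[c[0],-c[1],-c[2]];return q[:2]/q[2]
def blue(d):
    f=d["frame"].astype(int);m=((f[...,0]>80)&(f[...,0]>2*f[...,2])&(f[...,0]>1.6*f[...,1])).astype(np.uint8)
    n,_,s,c=cv2.connectedComponentsWithStats(m);return [(c[i],s[i]) for i in range(1,n) if s[i][4]>40],m
E
python3 - <<'E'
from h import *
t=cams.get_image("top");s=cams.get_image("scene")
for n,d in(("top",t),("scene",s)):
    for c,st in blue(d)[0]: print(n,c,st)
g=t["frame"].max(2);m=(g<50).astype(np.uint8);m[:180]=0;m[265:]=0
n,_,st,c=cv2.connectedComponentsWithStats(m)
P=[]
for i in range(1,n):
    if 700<st[i][4]<2500 and 250<c[i][0]<470: P.append(ray(t,*c[i],24));print("pad",c[i],st[i],P[-1])
P=np.array(P);print(np.diff(P[:,:2],axis=0),np.linalg.norm(np.diff(P[:,:2],axis=0),axis=1))
for (u,v),z in zip([(175,298),(294,314),(407.5,302),(517,326),(341,324.5)],[60,80,100,120,15]):
    p=ray(t,u,v,z-(8 if z>15 else 0));print(z,p,proj(s,p))
# scene pads
g=s["frame"].max(2);m=(g<50).astype(np.uint8)
n,_,st,c=cv2.connectedComponentsWithStats(m)
for i in range(1,n):
    if 300<st[i][4]<1500 and 200<c[i][0]<400 and 230<c[i][1]<310: print("spad",c[i],ray(s,*c[i],24))
E
```

```text
top [172.58 297.89] [165 291  16  15 182]
top [407.57 301.79] [397 291  23  23 405]
top [294.11 312.98] [285 304  19  19 290]
top [518.28 326.66] [506 314  26  26 537]
scene [50.   20.88] [  29    0   42   44 1291]
scene [228.44 165.02] [219 158  19  15 234]
scene [292.32 194.49] [284 187  17  16 240]
scene [384.49 215.62] [377 208  16  16 208]
scene [494.06 253.51] [487 246  15  17 195]
scene [604.21 305.84] [ 575  289   59   35 1087]
pad [298.06 211.34] [ 280  194   37   36 1022] [618.01  73.97  24.  ]
pad [341.42 218.38] [ 324  201   36   36 1036] [606.44   0.02  24.  ]
pad [385.07 225.44] [ 367  208   37   36 1049] [594.93 -73.91  24.  ]
pad [428.99 232.42] [ 411  214   38   37 1070] [ 583.63 -147.79   24.  ]
[[-11.56 -73.95]
 [-11.51 -73.93]
 [-11.3  -73.88]] [74.85 74.82 74.74]
60 [467.08 270.53  52.  ] [491.38 251.48]
80 [443.16  73.36  72.  ] [384.31 213.71]
100 [ 463.54 -104.08   92.  ] [291.91 192.68]
120 [ 428.8  -265.57  112.  ] [228.05 163.58]
15 [427.56  -1.09  15.  ] [349.35 228.78]
spad [243.11 252.4 ] [ 590.02 -143.49   24.  ]
spad [276.2  264.24] [601.06 -69.89  24.  ]
spad [311.77 277.23] [612.74   3.88  24.  ]
spad [350.25 291.14] [624.12  77.53  24.  ]
```

>>> {"op": "servo_tool", "data": {"commands": [[[0, 0, 0, 0, 0, 0, 7], [0, 0, 0, 0, 0, 0, 7], [0, 0, 0, 0, 0, 0, 7], [0, 0, 0, 0, 0, 0, 7], [0, 0, 0, 0, 0, 0, 7], [0, 0, 0, 0, 0, 0, 7], [0, 0, 0, 0, 0, 0, 7], [0, 0, 0, 0, 0, 0, 7], [0, 0, 0, 0, 0, 0, 7], [0, 0, 0, 0, 0, 0, 7]]]}}

```text
clock: 1.03
position: [202.9, 590.9, 231.0]
ee_rot: [0.711, -0.703, 0.0, 0.0]
contact_force: [-0.4, 0.9, -0.8]
gripper_width: 85.8
grasp_force: 0.0
```

>>> {"op": "servo_tool", "data": {"commands": [[[0, 0, 0, 0, 0, 0, 5], [0, 0, 0, 0, 0, 0, 4.8], [0, 0.025, -0.028, 0, 0, 0, 0], [0, 0.025, -0.028, 0, 0, 0, 0], [0, 0.025, -0.028, 0, 0, 0, 0], [0, 0.025, -0.028, 0, 0, 0, 0], [0, 0.025, -0.028, 0, 0, 0, 0], [0, 0.025, -0.028, 0, 0, 0, 0], [0, 0.025, -0.028, 0, 0, 0, 0], [0, 0.025, -0.028, 0, 0, 0, 0]]]}}

```text
clock: 1.87
position: [394.6, 357.7, 231.4]
ee_rot: [-0.651, 0.759, 0.0, 0.0]
contact_force: [0.1, -0.2, -0.2]
gripper_width: 85.4
grasp_force: 0.0
```

>>> {"op": "servo_tool", "data": {"commands": [[[0, 0.025, -0.029, 0.02, 0, 0, 0], [0, 0.025, -0.029, 0.02, 0, 0, 0], [0, 0.024, -0.029, 0.02, 0, 0, 0], [0, 0, 0, 0.02, 0, 0, 0], [0, 0, 0, 0, 0, 0, 0], [0, 0, 0, 0, 0, 0, 0]]]}}

```text
clock: 2.37
position: [466.2, 275.0, 152.5]
ee_rot: [-0.651, 0.759, -0.0, -0.001]
contact_force: [0.5, -0.0, 0.5]
gripper_width: 85.7
grasp_force: 0.0
```

Run:
```python
from h import *
s=arm.read_state();print(s["position"],R.from_quat(s["ee_rot"]).as_matrix())
d=cams.get_image("wrist");cv2.imwrite("pics/w1.png",d["frame"]);print(d["K"],d["T"])
for c,st in blue(d)[0]: print(c,st,ray(d,*c,60))
print(proj(d,[467,271,60]),proj(d,[473,275,60]))
```

```text
[466.16 274.99 152.5 ] [[-0.15 -0.99 -0.  ]
 [-0.99  0.15 -0.  ]
 [ 0.    0.   -1.  ]]
[[410.19   0.   322.6 ]
 [  0.   410.19 231.6 ]
 [  0.     0.     1.  ]] [[ -0.99  -0.15  -0.05 454.55]
 [  0.15  -0.94  -0.3  198.91]
 [  0.    -0.3    0.95 295.91]
 [  0.     0.     0.     1.  ]]
[319.24 234.56] [ 299  214   42   42 1344] [468.01 273.43  60.  ]
[381.17 404.78] [306 401 154   8 329] [444.81 402.65  60.  ]
[320.28 230.52] [311.51 238.21]
```

View pics/w1.png

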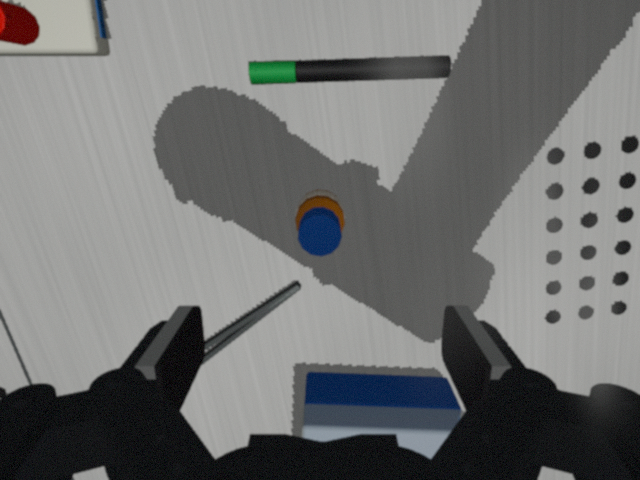

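The cap is at (319,235) px, which gives (468,274). That matches the top camera. Descending.

>>> {"op": "servo_tool", "data": {"commands": [[[0, 0.001, -0.002, 0.025, 0, 0, 0], [0, 0, 0, 0.025, 0, 0, 0], [60, 0, 0, 0.025, 0, 0, 0], [100, 0, 0, 0.02, 0, 0, 0], [130, 0, 0, 0.012, 0, 0, 0], [140, 0, 0, 0.008, 0, 0, 0], [145, 0, 0, 0, 0, 0, 0], [150, 0, 0, 0, 0, 0, 0]]]}}

```text
clock: 3.08
position: [468.5, 275.7, 39.3]
ee_rot: [-0.652, 0.758, -0.0, 0.001]
contact_force: [-0.1, 0.1, 0.0]
gripper_width: 35.4
grasp_force: 0.0
```

>>> {"op": "servo_tool", "data": {"commands": [[[155, 0, 0, 0, 0, 0, 0], [160, 0, 0, 0, 0, 0, 0], [165, 0, 0, 0, 0, 0, 0], [170, 0, 0, 0, 0, 0, 0], [175, 0, 0, 0, 0, 0, 0], [180, 0, 0, 0, 0, 0, 0], [190, 0, 0, 0, 0, 0, 0], [200, 0, 0, 0, 0, 0, 0], [255, 0, 0, 0, 0, 0, 0], [255, 0, 0, 0, 0, 0, 0]]]}}

```text
clock: 3.92
position: [468.3, 274.6, 39.0]
ee_rot: [-0.651, 0.759, -0.0, 0.0]
contact_force: [-1.7, 0.6, 6.0]
gripper_width: 25.3
grasp_force: 58.5
```

>>> {"op": "servo_tool", "data": {"commands": [[[255, 0, 0, -0.01, 0, 0, 0], [255, 0, 0, -0.03, 0, 0, 0], [255, 0, 0, -0.03, 0, 0, 0], [255, 0, 0, -0.03, 0, 0, 0], [255, 0.015, -0.016, 0, 0, 0, 0], [255, 0.025, -0.026, 0, 0, 0, 0], [255, 0.025, -0.026, 0, 0, 0, 0], [255, 0.025, -0.026, 0, 0, 0, 0], [255, 0.025, -0.026, 0, 0, 0, 0], [255, 0.025, -0.026, 0, 0, 0, 0]]]}}

```text
clock: 4.75
position: [591.8, 112.2, 138.6]
ee_rot: [-0.651, 0.759, 0.0, 0.0]
contact_force: [0.8, 0.4, -1.0]
gripper_width: 25.1
grasp_force: 59.1
```

>>> {"op": "servo_tool", "data": {"commands": [[[255, 0.02, -0.021, 0, 0, 0, 0], [255, 0.013, -0.015, 0, 0, 0, 0], [255, 0, 0, 0, 0, 0, 0], [255, 0, 0, 0, 0, 0, 0], [255, 0, 0, 0, 0, 0, 0]]]}}

```text
clock: 5.17
position: [621.2, 75.7, 138.1]
ee_rot: [-0.651, 0.759, 0.0, -0.0]
contact_force: [-0.2, -0.5, -0.1]
gripper_width: 25.2
grasp_force: 59.1
```

```bash
cat >> h.py <<'E'
def pads(d):
    g=d["frame"].max(2);m=(g<55).astype(np.uint8)
    n,_,st,c=cv2.connectedComponentsWithStats(m);return [(c[i],st[i],ray(d,*c[i],24)) for i in range(1,n) if st[i][4]>600]
E
python3 - <<'E'
from h import *
s=arm.read_state();print(s["position"],s["gripper_width"],s["grasp_force"])
d=cams.get_image("wrist");cv2.imwrite("pics/w2.png",d["frame"])
for c in pads(d): print(*c)
E
```

```text
[621.18  75.74 138.08] 25.202705222694448 59.11203682422638
[322.53  10.59] [ 280    0   81   27 1572] [601.98 -49.23  24.  ]
[321.74 102.95] [ 273   47   98  111 8615] [610.01  -0.33  24.  ]
[324.69 214.35] [ 276  176   97   81 5757] [618.69  68.14  24.  ]
[320.19 421.58] [    0   290   640   190 55403] [647.09 230.87  24.  ]
```

View pics/w2.png

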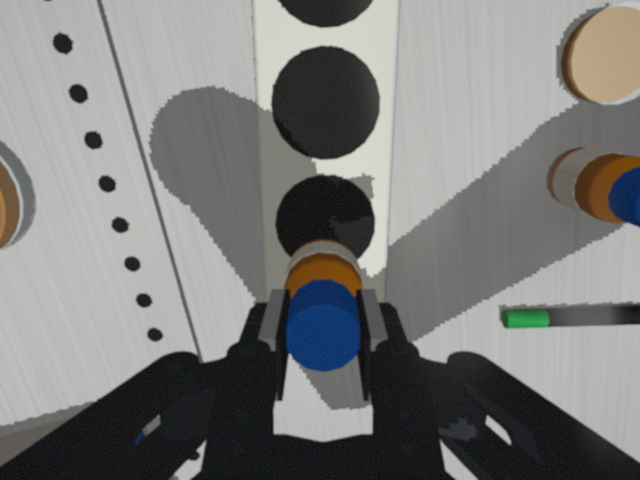

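Run:
```python
from h import *
d=cams.get_image("wrist")
print("cap",ray(d,323,325,160),ray(d,323,327,160))
for c in((326,102),(327,102),(326,104)):print(ray(d,*c,24))
for P in ([606.4,0,24],[612.7,3.9,24],[609.5,2,24],[618,74,24],[624,77.5,24],[621,75.5,24]):print(P,proj(d,P))
for x0,y0 in((618,74),(624,77.5),(621,75.5),(609.5,0)):
  a=np.linspace(0,2*np.pi,60);q=np.array([proj(d,[x0+33*np.cos(t),y0+33*np.sin(t),24]) for t in a]);print(x0,y0,q.min(0),q.max(0))
# wide pad mask of red post in the top view for end-to-end symmetry
```

```text
cap [620.08  70.06 160.  ] [620.19  70.81 160.  ]
[607.42  -0.03  24.  ]
[606.83   0.06  24.  ]
[607.59   1.1   24.  ]
[606.4, 0, 24] [327.69 101.79]
[612.7, 3.9, 24] [318.3  110.17]
[609.5, 2, 24] [323.08 106.06]
[618, 74, 24] [326.9  222.04]
[624, 77.5, 24] [318.66 228.44]
[621, 75.5, 24] [322.71 224.89]
618 74 [276.38 171.66] [377.4  268.81]
624 77.5 [268.37 178.55] [368.91 274.76]
621 75.5 [272.29 174.72] [373.1  271.45]
609.5 0 [267.42  42.41] [377.67 158.11]
```

>>> {"op": "servo_tool", "data": {"commands": [[[255, 0.0014, 0.0013, 0.02, 0, 0, 0], [255, 0, 0, 0.025, 0, 0, 0], [255, 0, 0, 0.015, 0, 0, 0], [255, 0, 0, 0.008, 0, 0, 0], [255, 0, 0, 0.004, 0, 0, 0], [255, 0, 0, 0, 0, 0, 0], [255, 0, 0, 0, 0, 0, 0]]]}}

```text
clock: 5.85
position: [620.8, 75.1, 67.2]
ee_rot: [-0.651, 0.759, -0.0, 0.001]
contact_force: [0.1, -0.4, 0.4]
gripper_width: 24.9
grasp_force: 59.1
```

>>> {"op": "servo_tool", "data": {"commands": [[[255, 0, 0, 0.001, 0, 0, 0], [255, 0, 0, 0.001, 0, 0, 0], [255, 0, 0, 0.0005, 0, 0, 0], [255, 0, 0, 0, 0, 0, 0], [255, 0, 0, 0, 0, 0, 0]]]}}

```text
clock: 6.27
position: [620.3, 74.4, 63.9]
ee_rot: [-0.651, 0.759, -0.0, 0.0]
contact_force: [0.0, 0.6, -1.2]
gripper_width: 24.8
grasp_force: 59.1
```

>>> {"op": "servo_tool", "data": {"commands": [[[255, 0, 0, 0.0005, 0, 0, 0], [255, 0, 0, 0.0005, 0, 0, 0], [255, 0, 0, 0, 0, 0, 0]]]}}

```text
clock: 6.52
position: [620.4, 74.5, 63.1]
ee_rot: [-0.651, 0.759, -0.0, 0.0]
contact_force: [-0.7, 0.2, 1.7]
gripper_width: 25.1
grasp_force: 59.5
```

>>> {"op": "servo_tool", "data": {"commands": [[[255, 0, 0, 0.0005, 0, 0, 0], [255, 0, 0, 0, 0, 0, 0]]]}}

```text
clock: 6.68
position: [620.3, 74.5, 63.1]
ee_rot: [-0.651, 0.759, -0.0, 0.0]
contact_force: [-2.3, 0.1, 4.8]
gripper_width: 25.2
grasp_force: 59.5
```

>>> {"op": "servo_tool", "data": {"commands": [[[170, 0, 0, 0, 0, 0, 0], [160, 0, 0, 0, 0, 0, 0], [140, 0, 0, 0, 0, 0, 0], [100, 0, 0, 0, 0, 0, 0], [50, 0, 0, -0.005, 0, 0, 0], [0, 0, 0, -0.02, 0, 0, 0], [0, 0, 0, -0.03, 0, 0, 0], [0, 0, 0, -0.03, 0, 0, 0], [0, 0, 0, -0.027, 0, 0, 0]]]}}

```text
clock: 7.43
position: [620.4, 74.4, 176.2]
ee_rot: [-0.651, 0.759, -0.0, 0.0]
contact_force: [0.3, 0.2, 0.8]
gripper_width: 85.7
grasp_force: 0.0
```

>>> {"op": "servo_tool", "data": {"commands": [[[0, 0.006, 0.035, 0, 0, 0, 0], [0, 0.006, 0.035, 0, 0, 0, 0], [0, 0.006, 0.035, 0, 0, 0, 0], [0, 0.006, 0.035, 0, 0, 0, 0], [0, 0.004, 0.033, 0, 0, 0, 0], [0, 0, 0, 0, 0, 0, 0], [0, 0, 0, 0, 0, 0, 0], [0, 0, 0, 0, 0, 0, 0]]]}}

```text
clock: 8.1
position: [445.8, 73.6, 175.1]
ee_rot: [-0.651, 0.759, -0.0, 0.001]
contact_force: [0.9, 0.1, 1.1]
gripper_width: 85.4
grasp_force: 0.0
```

Run:
```python
from h import *
s=arm.read_state();print(s["position"],s["gripper_width"],s["grasp_force"])
d=cams.get_image("wrist");cv2.imwrite("pics/w3.png",d["frame"])
for c,st in blue(d)[0]: print(c,st,ray(d,*c,80),ray(d,c[0],st[1]+st[3]/2,80))
for x,y in((445,74),(445,72)): print(proj(d,[x,y,80]))
```

```text
[445.82  73.57 175.07] 85.39824417363076 0.0
[323.38 233.51] [ 299  210   50   48 1885] [445.59  72.81  80.  ] [445.64  73.12  80.  ]
[ 48.01 276.61] [  26  257   53   39 1321] [622.09  74.86  80.  ] [622.06  74.79  80.  ]
[324.63 235.2 ]
[324.14 232.11]
```

View pics/w3.png

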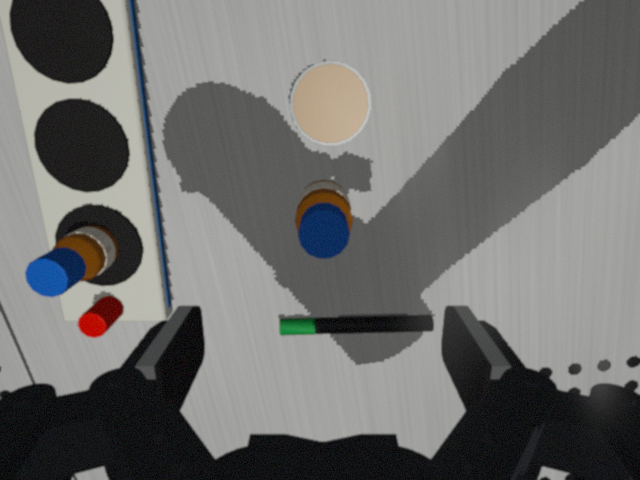

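b1 stands on pad1. The b2 cap at (323,234) px gives (446,73.5), right under the TCP. The dish at (331,103) is clear of the fingers.

>>> {"op": "servo_tool", "data": {"commands": [[[0, 0, 0, 0.025, 0, 0, 0], [0, 0, 0, 0.03, 0, 0, 0], [60, 0, 0, 0.03, 0, 0, 0], [90, 0, 0, 0.02, 0, 0, 0], [110, 0, 0, 0.0115, 0, 0, 0], [120, 0, 0, 0, 0, 0, 0], [125, 0, 0, 0, 0, 0, 0], [130, 0, 0, 0, 0, 0, 0]]]}}

```text
clock: 8.82
position: [446.3, 73.6, 58.2]
ee_rot: [-0.651, 0.759, -0.0, 0.001]
contact_force: [0.3, -0.3, -0.3]
gripper_width: 42.2
grasp_force: 0.0
```

>>> {"op": "servo_tool", "data": {"commands": [[[135, 0, 0, 0, 0, 0, 0], [140, 0, 0, 0, 0, 0, 0], [145, 0, 0, 0, 0, 0, 0], [150, 0, 0, 0, 0, 0, 0], [155, 0, 0, 0, 0, 0, 0], [160, 0, 0, 0, 0, 0, 0], [170, 0, 0, 0, 0, 0, 0], [190, 0, 0, 0, 0, 0, 0], [255, 0, 0, 0, 0, 0, 0], [255, 0, 0, 0, 0, 0, 0]]]}}

```text
clock: 9.65
position: [445.4, 73.3, 58.3]
ee_rot: [-0.651, 0.759, -0.0, 0.0]
contact_force: [-0.2, -0.8, 5.4]
gripper_width: 30.1
grasp_force: 59.1
```

>>> {"op": "servo_tool", "data": {"commands": [[[255, 0, 0, -0.01, 0, 0, 0], [255, 0, 0, -0.025, 0, 0, 0], [255, 0, 0, -0.03, 0, 0, 0], [255, 0, -0.005, -0.02, 0, 0, 0], [255, 0.004, -0.02, 0, 0, 0, 0], [255, 0.009, -0.03, 0, 0, 0, 0], [255, 0.01, -0.03, 0, 0, 0, 0], [255, 0.01, -0.03, 0, 0, 0, 0], [255, 0.01, -0.03, 0, 0, 0, 0], [255, 0.004, -0.02, 0, 0, 0, 0]]]}}

```text
clock: 10.48
position: [602.5, 0.1, 141.6]
ee_rot: [-0.65, 0.76, 0.0, -0.0]
contact_force: [0.6, 0.4, -1.3]
gripper_width: 30.0
grasp_force: 59.7
```

>>> {"op": "servo_tool", "data": {"commands": [[[255, 0, -0.0075, 0, 0, 0, 0], [255, 0, 0, 0, 0, 0, 0], [255, 0, 0, 0.015, 0, 0, 0], [255, 0, 0, 0.02, 0, 0, 0], [255, 0, 0, 0.015, 0, 0, 0], [255, 0, 0, 0.006, 0, 0, 0], [255, 0, 0, 0.002, 0, 0, 0], [255, 0, 0, 0, 0, 0, 0], [255, 0, 0, 0, 0, 0, 0]]]}}

```text
clock: 11.23
position: [608.6, 0.8, 85.7]
ee_rot: [-0.651, 0.759, -0.0, 0.001]
contact_force: [-0.2, -0.1, -0.7]
gripper_width: 30.0
grasp_force: 59.7
```

Target is TCP z 82.3.

>>> {"op": "servo_tool", "data": {"commands": [[[255, 0, 0, 0.001, 0, 0, 0], [255, 0, 0, 0.001, 0, 0, 0], [255, 0, 0, 0.0005, 0, 0, 0], [255, 0, 0, 0.0005, 0, 0, 0], [255, 0, 0, 0, 0, 0, 0], [255, 0, 0, 0, 0, 0, 0]]]}}

```text
clock: 11.73
position: [608.5, 0.5, 82.4]
ee_rot: [-0.651, 0.759, -0.0, 0.0]
contact_force: [-0.5, 0.5, 2.8]
gripper_width: 30.0
grasp_force: 60.2
```

>>> {"op": "servo_tool", "data": {"commands": [[[255, 0, 0, 0.0005, 0, 0, 0], [255, 0, 0, 0, 0, 0, 0], [255, 0, 0, 0, 0, 0, 0]]]}}

```text
clock: 11.98
position: [608.6, 0.5, 82.3]
ee_rot: [-0.651, 0.759, -0.0, 0.0]
contact_force: [-1.8, -1.0, 5.4]
gripper_width: 30.2
grasp_force: 60.6
```

>>> {"op": "servo_tool", "data": {"commands": [[[155, 0, 0, 0, 0, 0, 0], [145, 0, 0, 0, 0, 0, 0], [125, 0, 0, 0, 0, 0, 0], [90, 0, 0, 0, 0, 0, 0], [40, 0, 0, -0.005, 0, 0, 0], [0, 0, 0, -0.02, 0, 0, 0], [0, 0, 0, -0.03, 0, 0, 0], [0, 0, 0, -0.03, 0, 0, 0], [0, 0, 0, -0.03, 0, 0, 0]]]}}

```text
clock: 12.73
position: [608.1, 0.4, 197.6]
ee_rot: [-0.651, 0.759, -0.0, -0.0]
contact_force: [1.7, 0.1, 0.1]
gripper_width: 85.2
grasp_force: 0.0
```

>>> {"op": "servo_tool", "data": {"commands": [[[0, 0.025, 0.025, 0, 0, 0, 0], [0, 0.025, 0.025, 0, 0, 0, 0], [0, 0.025, 0.025, 0, 0, 0, 0], [0, 0.025, 0.025, 0, 0, 0, 0], [0, 0.025, 0.026, 0, 0, 0, 0], [0, 0, 0, 0, 0, 0, 0], [0, 0, 0, 0, 0, 0, 0], [0, 0, 0, 0, 0, 0, 0]]]}}

```text
clock: 13.4
position: [465.4, -104.0, 196.9]
ee_rot: [-0.651, 0.759, -0.001, 0.001]
contact_force: [-1.1, 0.5, 0.0]
gripper_width: 85.2
grasp_force: 0.0
```

Run:
```python
from h import *
s=arm.read_state();print(s["position"],s["gripper_width"],s["grasp_force"])
d=cams.get_image("wrist");cv2.imwrite("pics/w4.png",d["frame"])
for c,st in blue(d)[0]: print(c,st,ray(d,*c,100),ray(d,c[0],st[1]+st[3]/2,100))
```

```text
[ 465.4  -103.98  196.9 ] 85.1559655712088 0.0
[324.4  233.41] [ 297  205   56   57 2423] [ 464.61 -104.2   100.  ] [ 464.62 -104.14  100.  ]
```

View pics/w4.png

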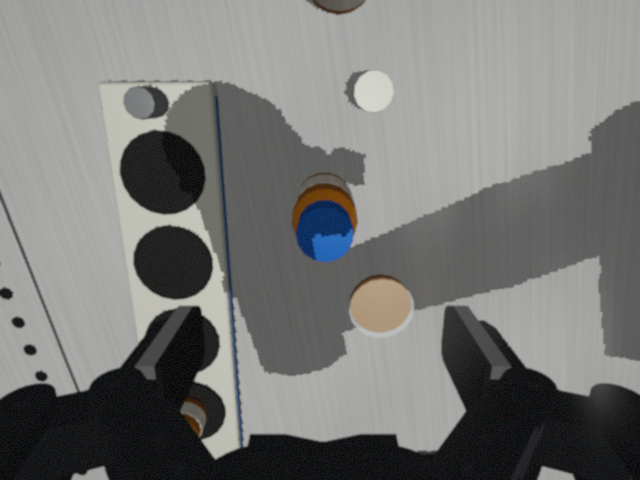

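Run:
```python
from h import *
d=cams.get_image("scene");cv2.imwrite("pics/s2.png",cv2.resize(d["frame"][140:340,180:460],None,fx=2.8,fy=2.8,interpolation=cv2.INTER_CUBIC))
```

```text
(no output)
```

View pics/s2.png

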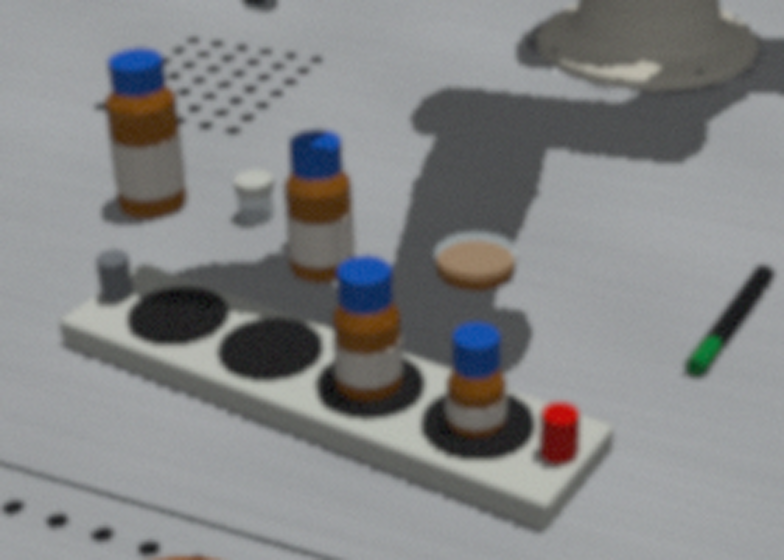

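b1 and b2 stand upright on pads 1 and 2. b3's cap at (324,233) px gives (465,-104), under the TCP.

>>> {"op": "servo_tool", "data": {"commands": [[[0, 0, 0, 0.025, 0, 0, 0], [0, 0, 0, 0.03, 0, 0, 0], [40, 0, 0, 0.03, 0, 0, 0], [70, 0, 0, 0.02, 0, 0, 0], [95, 0, 0, 0.0135, 0, 0, 0], [105, 0, 0, 0, 0, 0, 0], [110, 0, 0, 0, 0, 0, 0], [115, 0, 0, 0, 0, 0, 0]]]}}

```text
clock: 14.17
position: [466.1, -103.6, 78.4]
ee_rot: [-0.651, 0.759, -0.001, 0.001]
contact_force: [1.1, -0.2, 0.1]
gripper_width: 46.8
grasp_force: 0.0
```

>>> {"op": "servo_tool", "data": {"commands": [[[120, 0, 0, 0, 0, 0, 0], [125, 0, 0, 0, 0, 0, 0], [130, 0, 0, 0, 0, 0, 0], [135, 0, 0, 0, 0, 0, 0], [140, 0, 0, 0, 0, 0, 0], [145, 0, 0, 0, 0, 0, 0], [155, 0, 0, 0, 0, 0, 0], [180, 0, 0, 0, 0, 0, 0], [255, 0, 0, 0, 0, 0, 0], [255, 0, 0, 0, 0, 0, 0]]]}}

```text
clock: 15.0
position: [464.8, -104.0, 78.2]
ee_rot: [-0.651, 0.759, -0.0, 0.0]
contact_force: [-2.9, -0.6, 5.0]
gripper_width: 34.3
grasp_force: 59.1
```

>>> {"op": "servo_tool", "data": {"commands": [[[255, 0, 0, -0.01, 0, 0, 0], [255, 0, 0, -0.025, 0, 0, 0], [255, 0, 0, -0.03, 0, 0, 0], [255, 0, -0.005, -0.02, 0, 0, 0], [255, -0.006, -0.016, 0, 0, 0, 0], [255, -0.012, -0.025, 0, 0, 0, 0], [255, -0.012, -0.03, 0, 0, 0, 0], [255, -0.012, -0.03, 0, 0, 0, 0], [255, -0.0085, -0.016, 0, 0, 0, 0], [255, 0, -0.004, 0, 0, 0, 0]]]}}

```text
clock: 15.83
position: [599.5, -72.0, 161.1]
ee_rot: [-0.651, 0.759, 0.0, 0.0]
contact_force: [0.7, -0.0, -1.6]
gripper_width: 33.9
grasp_force: 60.2
```

>>> {"op": "servo_tool", "data": {"commands": [[[255, 0, 0, 0, 0, 0, 0], [255, 0, 0, 0.015, 0, 0, 0], [255, 0, 0, 0.02, 0, 0, 0], [255, 0, 0, 0.015, 0, 0, 0], [255, 0, 0, 0.006, 0, 0, 0], [255, 0, 0, 0.002, 0, 0, 0], [255, 0, 0, 0, 0, 0, 0], [255, 0, 0, 0, 0, 0, 0]]]}}

```text
clock: 16.5
position: [597.3, -73.3, 105.7]
ee_rot: [-0.651, 0.759, -0.001, 0.001]
contact_force: [0.1, -0.3, -2.1]
gripper_width: 34.0
grasp_force: 60.3
```

>>> {"op": "servo_tool", "data": {"commands": [[[255, 0, 0, 0.001, 0, 0, 0], [255, 0, 0, 0.001, 0, 0, 0], [255, 0, 0, 0.0005, 0, 0, 0], [255, 0, 0, 0.0005, 0, 0, 0], [255, 0, 0, 0, 0, 0, 0], [255, 0, 0, 0, 0, 0, 0]]]}}

```text
clock: 17.0
position: [597.1, -73.2, 102.3]
ee_rot: [-0.651, 0.759, -0.0, 0.0]
contact_force: [-1.3, -0.3, 1.7]
gripper_width: 34.4
grasp_force: 60.5
```

>>> {"op": "servo_tool", "data": {"commands": [[[255, 0, 0, 0.0005, 0, 0, 0], [255, 0, 0, 0, 0, 0, 0], [255, 0, 0, 0, 0, 0, 0]]]}}

```text
clock: 17.25
position: [597.2, -73.2, 102.3]
ee_rot: [-0.651, 0.759, -0.0, 0.0]
contact_force: [-2.7, 0.7, 4.8]
gripper_width: 34.2
grasp_force: 60.9
```

>>> {"op": "servo_tool", "data": {"commands": [[[145, 0, 0, 0, 0, 0, 0], [135, 0, 0, 0, 0, 0, 0], [115, 0, 0, 0, 0, 0, 0], [80, 0, 0, 0, 0, 0, 0], [40, 0, 0, -0.005, 0, 0, 0], [0, 0, 0, -0.02, 0, 0, 0], [0, 0, 0, -0.03, 0, 0, 0], [0, 0, 0, -0.03, 0, 0, 0], [0, 0, 0, -0.03, 0, 0, 0]]]}}

```text
clock: 18.0
position: [596.8, -73.3, 217.7]
ee_rot: [-0.651, 0.759, -0.0, -0.0]
contact_force: [0.8, 1.0, 0.1]
gripper_width: 85.2
grasp_force: 0.0
```

>>> {"op": "servo_tool", "data": {"commands": [[[0, 0.031, 0.0195, 0, 0, 0, 0], [0, 0.031, 0.0195, 0, 0, 0, 0], [0, 0.031, 0.0195, 0, 0, 0, 0], [0, 0.031, 0.0195, 0, 0, 0, 0], [0, 0.031, 0.0195, 0, 0, 0, 0], [0, 0.031, 0.0195, 0, 0, 0, 0], [0, 0.031, 0.0195, 0, 0, 0, 0], [0, 0, 0, 0, 0, 0, 0], [0, 0, 0, 0, 0, 0, 0], [0, 0, 0, 0, 0, 0, 0]]]}}

```text
clock: 18.83
position: [429.2, -267.1, 216.6]
ee_rot: [-0.651, 0.759, -0.0, 0.0]
contact_force: [-0.2, -0.1, -0.3]
gripper_width: 85.5
grasp_force: 0.0
```

Run:
```python
from h import *
s=arm.read_state();print(s["position"],s["gripper_width"],s["grasp_force"])
d=cams.get_image("wrist");cv2.imwrite("pics/w5.png",d["frame"])
for c,st in blue(d)[0]: print(c,st,ray(d,*c,120),ray(d,c[0],st[1]+st[3]/2,120))
```

```text
[ 429.23 -267.09  216.61] 85.47347703575565 0.0
[323.66 235.15] [ 293  206   62   59 2893] [ 428.93 -266.36  120.  ] [ 428.97 -266.14  120.  ]
```

View pics/w5.png

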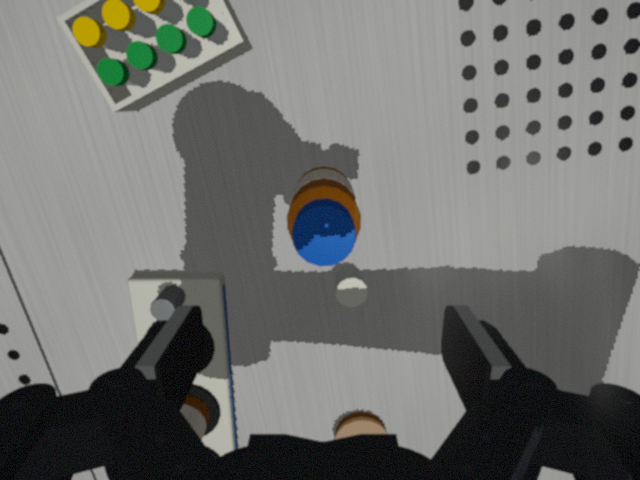

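b4's cap at (324,235) px gives (429,-266), under the TCP.

>>> {"op": "servo_tool", "data": {"commands": [[[0, -0.0008, 0, 0.025, 0, 0, 0], [0, 0, 0, 0.03, 0, 0, 0], [30, 0, 0, 0.03, 0, 0, 0], [60, 0, 0, 0.02, 0, 0, 0], [80, 0, 0, 0.013, 0, 0, 0], [92, 0, 0, 0, 0, 0, 0], [97, 0, 0, 0, 0, 0, 0], [102, 0, 0, 0, 0, 0, 0]]]}}

```text
clock: 19.55
position: [430.6, -265.9, 99.1]
ee_rot: [-0.652, 0.758, -0.001, 0.0]
contact_force: [0.0, 0.1, 0.9]
gripper_width: 51.5
grasp_force: 0.0
```

>>> {"op": "servo_tool", "data": {"commands": [[[107, 0, 0, 0, 0, 0, 0], [112, 0, 0, 0, 0, 0, 0], [117, 0, 0, 0, 0, 0, 0], [122, 0, 0, 0, 0, 0, 0], [127, 0, 0, 0, 0, 0, 0], [132, 0, 0, 0, 0, 0, 0], [145, 0, 0, 0, 0, 0, 0], [180, 0, 0, 0, 0, 0, 0], [255, 0, 0, 0, 0, 0, 0], [255, 0, 0, 0, 0, 0, 0]]]}}

```text
clock: 20.38
position: [429.2, -266.2, 98.7]
ee_rot: [-0.651, 0.759, -0.0, -0.0]
contact_force: [-1.4, 1.0, 4.8]
gripper_width: 38.0
grasp_force: 59.7
```

>>> {"op": "servo_tool", "data": {"commands": [[[255, 0, 0, -0.01, 0, 0, 0], [255, 0, 0, -0.025, 0, 0, 0], [255, 0, 0, -0.03, 0, 0, 0], [255, -0.004, -0.004, -0.02, 0, 0, 0], [255, -0.015, -0.014, 0, 0, 0, 0], [255, -0.025, -0.025, 0, 0, 0, 0], [255, -0.025, -0.025, 0, 0, 0, 0], [255, -0.025, -0.025, 0, 0, 0, 0], [255, -0.025, -0.024, 0, 0, 0, 0], [255, -0.015, -0.014, 0, 0, 0, 0]]]}}

```text
clock: 21.22
position: [581.2, -151.4, 182.0]
ee_rot: [-0.652, 0.759, 0.0, 0.0]
contact_force: [0.7, -0.7, -2.0]
gripper_width: 38.0
grasp_force: 60.6
```

>>> {"op": "servo_tool", "data": {"commands": [[[255, -0.0075, -0.006, 0, 0, 0, 0], [255, 0, 0, 0, 0, 0, 0], [255, 0, 0, 0.015, 0, 0, 0], [255, 0, 0, 0.02, 0, 0, 0], [255, 0, 0, 0.015, 0, 0, 0], [255, 0, 0, 0.006, 0, 0, 0], [255, 0, 0, 0.002, 0, 0, 0], [255, 0, 0, 0, 0, 0, 0], [255, 0, 0, 0, 0, 0, 0]]]}}

```text
clock: 21.97
position: [586.4, -147.5, 126.2]
ee_rot: [-0.651, 0.759, -0.001, 0.001]
contact_force: [0.8, -0.4, -1.7]
gripper_width: 38.2
grasp_force: 60.7
```

>>> {"op": "servo_tool", "data": {"commands": [[[255, 0, 0, 0.001, 0, 0, 0], [255, 0, 0, 0.001, 0, 0, 0], [255, 0, 0, 0.0005, 0, 0, 0], [255, 0, 0, 0.0005, 0, 0, 0], [255, 0, 0, 0, 0, 0, 0], [255, 0, 0, 0, 0, 0, 0]]]}}

```text
clock: 22.47
position: [586.3, -147.1, 122.8]
ee_rot: [-0.651, 0.759, -0.0, 0.0]
contact_force: [-1.1, 0.1, 2.3]
gripper_width: 37.9
grasp_force: 61.0
```

>>> {"op": "servo_tool", "data": {"commands": [[[255, 0, 0, 0.0005, 0, 0, 0], [255, 0, 0, 0, 0, 0, 0], [255, 0, 0, 0, 0, 0, 0]]]}}

```text
clock: 22.72
position: [586.3, -147.2, 122.7]
ee_rot: [-0.651, 0.759, -0.0, 0.0]
contact_force: [-1.0, 1.6, 5.1]
gripper_width: 38.1
grasp_force: 61.3
```

Release, rise, then move back toward the robot to clear the view.

>>> {"op": "servo_tool", "data": {"commands": [[[135, 0, 0, 0, 0, 0, 0], [125, 0, 0, 0, 0, 0, 0], [105, 0, 0, 0, 0, 0, 0], [70, 0, 0, 0, 0, 0, 0], [40, 0, 0, -0.005, 0, 0, 0], [0, 0, 0, -0.02, 0, 0, 0], [0, 0, 0, -0.03, 0, 0, 0], [0, 0, 0, -0.03, 0, 0, 0], [0, 0, 0, -0.03, 0, 0, 0]]]}}

```text
clock: 23.47
position: [585.9, -147.1, 238.2]
ee_rot: [-0.651, 0.759, 0.0, -0.0]
contact_force: [0.8, 1.0, 1.1]
gripper_width: 85.9
grasp_force: 0.0
```

>>> {"op": "servo_tool", "data": {"commands": [[[0, 0.01, 0.035, 0, 0, 0, 0], [0, 0.01, 0.035, 0, 0, 0, 0], [0, 0.01, 0.035, 0, 0, 0, 0], [0, 0.01, 0.035, 0, 0, 0, 0], [0, 0.01, 0.035, 0, 0, 0, 0], [0, 0, 0, 0, 0, 0, 0], [0, 0, 0, 0, 0, 0, 0]]]}}

```text
clock: 24.05
position: [404.2, -170.2, 237.7]
ee_rot: [-0.651, 0.759, -0.001, 0.001]
contact_force: [0.2, 0.4, -0.2]
gripper_width: 85.4
grasp_force: 0.0
```

Run:
```python
from h import *
t=cams.get_image("top");s=cams.get_image("scene")
A=cv2.resize(t["frame"][170:280,240:490],(800,352),interpolation=cv2.INTER_CUBIC);cv2.imwrite("pics/t9.png",A)
cv2.imwrite("pics/s9.png",cv2.resize(s["frame"][180:340,190:410],None,fx=3.6,fy=3.6,interpolation=cv2.INTER_CUBIC))
for n,d in(("top",t),("scene",s)):
  for c,st in blue(d)[0]:
    print(n,c,[ray(d,*c,z)[:2] for z in(84,104,124,144)])
```

```text
top [295.61 203.67] [array([618.82,  73.22]), array([614.67,  71.5 ]), array([610.52,  69.77]), array([606.38,  68.04])]
top [341.07 208.85] [array([610.95,   0.36]), array([606.97,   0.21]), array([602.99,   0.07]), array([599.01,  -0.07])]
top [388.98 214.33] [array([602.67, -75.95]), array([598.88, -74.43]), array([595.08, -72.92]), array([591.28, -71.41])]
top [439.62 219.23] [array([ 595.42, -156.05]), array([ 591.78, -152.8 ]), array([ 588.14, -149.54]), array([ 584.5 , -146.29])]
scene [49.92 20.79] [array([ -839.07, -2143.39]), array([ -749.27, -2038.22]), array([ -659.47, -1933.05]), array([ -569.67, -1827.88])]
scene [236.59 197.83] [array([ 507.23, -200.6 ]), array([ 539.73, -178.12]), array([ 572.24, -155.63]), array([ 604.75, -133.14])]
scene [272.12 218.31] [array([552.12, -99.47]), array([582.71, -81.28]), array([613.31, -63.1 ]), array([643.91, -44.91])]
scene [310.17 240.43] [array([594.36,  -5.33]), array([623.16,   8.85]), array([651.96,  23.03]), array([680.75,  37.21])]
scene [349.75 264.37] [array([634.82,  80.62]), array([661.9 ,  91.14]), array([688.98, 101.66]), array([716.05, 112.18])]
scene [604.11 305.82] [array([598.46, 435.43]), array([627.09, 430.85]), array([655.71, 426.27]), array([684.34, 421.69])]
```

View pics/t9.png

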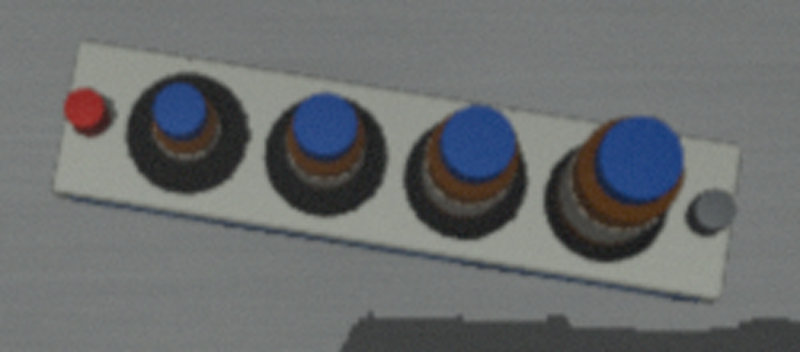

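View pics/s9.png

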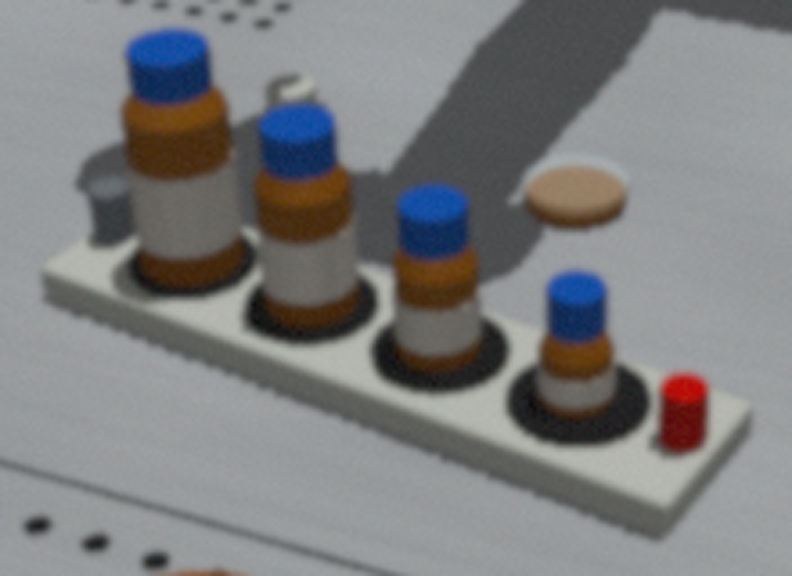

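All four bottles stand upright on their pads with the shortest by the red post. In the top view each cap is within about 1.7 mm of its pad centre. The dish is untouched and the gripper is clear.

```bash
python3 -c "
from bench import ticket
print(ticket.job_done())"
```

```text
the job is handed in; nothing more can be done
None
```

The job is handed in: the four bottles stand upright on their pads, rising from the shortest by the red post to the tallest at the grey post, each within about 2 mm of centre, and the dish is where it was.

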